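# Dispense one specimen mount and park it

## Task

Press the plunger of the specimen-mount dispenser all the way down once, so that one aluminium disc slides out at the front, and let the plunger spring back up. Then push that disc flat along the bench with the fingertips into the low white three-sided bay on the left, until the whole disc is inside the rails. Do not pick up or tip the disc, leave the other discs in the dispenser, and do not shift the cork, the dropper bottle or the tape roll.

Things in the scene. Friction and masses are not known exactly. Their poses are not given: they have to be found in the camera images.
- dispenser: Disc dispenser fixed to the bench: aluminium magazine (56 mm high, 47 wide, front 24 mm before the origin), grey housing behind (64 mm high, 63 wide, to 110 mm behind the origin; foot flanges 97 mm wide). Origin on the bench on the magazine's axis; x points from outlet to housing, z up. A full press pushes the bottom disc out along -x onto the bare bench, its centre about 72 mm from the origin.
- plunger (a joint): Travel of the spring plunger in m, straight down: 0 up, 0.028 fully down; springs back when let go. Spring 5 N at the top, 11 N at the bottom; damping and the stack add up to about 6 N. It drives a flat pusher 2.75 times as far under the stack. The next disc drops into place once the plunger is up; a second stroke would eject it.
- plunger_top (a point): Centre of the top face of the plunger's round black cap (34 mm across, 9 mm thick), 65 mm behind the dispenser's origin; 107.5 mm above the bench when up, 79.5 mm when fully down.
- mount_1: The disc to eject, lowest of the stack: a plain loose aluminium specimen mount, 36 mm across, 12 mm thick, about 33 g, lying flat on the bench. Origin at the centre of its underside.
- bay: Parking bay fixed to the bench left of the outlet: a U of white rails 6 mm high and wide, 64 mm clear width, 70 mm clear depth, no floor. Its mouth faces right, with flared lead-in rails reaching 25 mm out and widening it to about 80 mm. Origin on the bench at the middle of the mouth; y leads into the bay (back rail at 70 mm), x across it, z up.
- mount_2: A disc like mount_1, number 2 from below in the magazine; it must stay in the magazine. Origin at the centre of its underside.
- mount_3: A disc like mount_1, number 3 from below in the magazine; it must stay in the magazine. Origin at the centre of its underside.
- mount_4: A disc like mount_1, number 4 from below in the magazine; it must stay in the magazine. Origin at the centre of its underside.
- cork: Bystander: loose cork stopper, 27 mm across, 26 mm high, standing upright. Origin at the centre of its underside.
- dropper_bottle: Bystander: loose brown dropper bottle, 33 mm across, 79 mm high, standing upright. Origin at the centre of its underside.
- tape_roll: Bystander: loose roll of masking tape lying flat, 98 mm across, 25 mm high. Origin at the centre of its underside.
Not all that is in view belongs to the job. Several things have the shape of the dispenser; the one meant has the colours described above.

How it is judged:
By the outcome, as a careful person would: the job done as asked, in the order asked, and still so for the second after the job is handed in, with the robot touching nothing.
It also fails if it takes over 72 s, if anything falls off the work surface, if the arm or the gripper's body presses on something with over 40 N, if the wrist force passes 120 N, or if a joint passes its speed limit or range.

## Robot

A 6-joint arm with a two-finger parallel gripper is mounted at the origin on a cart in front of the work surface, level with it; the furniture and walls round the work are solid. World frame = base frame: x ahead of the robot, y to its left, z up, the work surface at z = 0. Lengths are in m, angles in rad, forces in N, time in s.
With the tool pointing down it reaches from about 0.4 to 0.825 m from the base axis. Payload 7 kg.
Tool frame: the origin (TCP) lies at the centre of the arm's flange, where the gripper is bolted on; the fingertips stand 178 mm ahead of it and the grasp point (between the pads) lies arm.tcp_to_grasp ahead of it (arm.tcp_to_grasp is the distance from the TCP to the grasp point, in m); z points along the fingers, y is the direction in which the jaws open and shut (so a half turn about z gives the same grasp; the last joint's range is limited). The gripper opens to 88 mm and grips with 3 to 60 N. Pads are 19 mm wide; open, the fingers measure 130 mm over their backs; the gripper's body (78 mm by 193 mm) begins 47 mm behind the grasp point.
Start: joints at [-0.936, 0.359, 0.012, 0, -1.224, -0.288], TCP at [0.229, -0.635, 0.405] pointing down, gripper open.
Joint ranges: [-3.07, 3.07], [-1.43, 2.12], [-1.02, 1.25], [-3.03, 1.67], [-3.05, -0], [-3.03, 3.03]. Speed limits (rad/s): [2.39, 2.39, 3.01, 3.14, 3.14, 3.14].

## Interface

Orientations are given as [roll, pitch, yaw] about the fixed x, y, z axes, in that order (R = Rz(yaw) Ry(pitch) Rx(roll)).
In Python, from station import arm gives the robot as it stands.
- The arm moves only by the tool move_arm, never from a script. Its argument "deltas" is a list of rows, each a list of 6 numbers: the shift along the world's x, y, z in mm, then the turn, a rotation vector about the world's x, y, z in degrees. In form: [[tx, ty, tz, ax, ay, az], ...]. A call has exactly 5 rows; each row shifts and turns the commanded pose from where the row before left it; what a row does not reach is not made up. A row lasts 1/12 s, in which the tool goes at most 41.7 mm and 7.16 degrees, less where a joint would pass 70% of its speed; a pose out of reach is approached as far as the arm can. A call with a gripper value outside its range is refused whole. "claw" is the closure in counts, from 0 (fully open) to 255 (shut), set as the call begins (left out, the last holds). The fingers move at their own pace and stop on an object; "squeeze" is the grip in N (left out, the last holds). Time passes only in rows, so rows that do not move let the fingers close, or fill a call up. It gives the time, the measured TCP pose, the force and the opening at its end, in the units of the state.
- arm.get_state(): the state, without advancing time (a new reading comes with each control period).
- arm.grab_frame(name): name is "side" or "top" or "wrist"; returns the picture (384x512x3 uint8, red, green, blue); there is no depth.
- arm.calibration(name): a dict with "intrinsics" (3x3 intrinsics, pixels), "k1" (the pictures are not rectified: a ray, as slopes to the right and down, at radius r is drawn at 1 + k1 r^2 times it, then the intrinsics apply), "T" (4x4, takes a point from camera to world coordinates); the wrist camera has in their place "mount" (4x4, takes a point from camera to tool coordinates, whose origin is the TCP and whose axes are the flange's). Camera axes: x right, y up, looking along -z (the intrinsics and any distortion apply to the point x, -y, -z); pixel columns grow to the right and rows downward; lengths in m; the calibration is good to about 2 mm. A picture is of the moment at which its call begins: read the wrist's pose just before it. calibration takes no time and is no camera call.
- arm.job_done(): hands the job in, once; it reports no verdict.
Trained networks look in the newest picture that a camera, given by its name, has taken for a name from the list of things; names that differ only in an ending like _2 or _b are one class to them, and where a whole thing is asked for, a point or a joint stands for the part that bears it (a point fixed in the world has none). Each returns a list of dicts, best first, with "score" (0 to 1); they miss things now and then, are a little off and sometimes report something else, mostly with a low value. They report only what shows in the picture. A call takes as long as a camera call. They do not tell look-alikes from the thing itself.
- arm.spot_in(thing, camera): "xy" ([column, row] in pixels, amid what is visible of it).
- arm.masks_of(thing, camera): "pixels" (384x512 bool, what is visible of it) and "xy" ([column, row] in pixels, amid what is visible of it).
- arm.spot_point(thing, camera): "xy" ([column, row] in pixels: a listed point, or the origin of a listed thing).
The state is a dict: "t": time; "q": joint angles; "qd": joint speeds; "joint_efforts": joint torques, N m; "eef_pos": TCP position; "ee_rot": TCP orientation; "force": force on the tool from outside, world axes, zero at the start; "moment": the same for the moment, N m; "width": finger opening in m.
Only numpy, scipy, OpenCV 4.12 (cv2) and the standard library are available. Lean on these libraries where they do the work, as an engineer would, in place of code of your own. Each camera call takes 0.05 s, during which the arm holds its last target. There are 200 camera calls.

## Working session

There is one attempt and no reset: what is moved stays moved. The work goes in short steps, Python scripts to look and compute and a tool call to move; the robot and the scene stay as the last step left them, time stands still between calls to the robot, and variables do not carry over. Pictures are saved under pics/ and viewed, about 8 in all and at most 12, crops included, and the job is handed in when it is done.

Besides the shell and the picture viewer there is one more tool, called as name(argument=value, ...), one argument or row to a line, values as JSON. move_arm: Moves the arm, as the interface text tells. Its arguments: {"type":"object","properties":{"deltas":{"type":"array","items":{"type":"array","items":{"type":"number"}}},"claw":{"type":"number"},"squeeze":{"type":"number"}},"required":["deltas"]}

```bash
mkdir -p pics
cat > h.py <<'E'
import numpy as np, cv2
from scipy.spatial.transform import Rotation as R
from station import arm
def save(n,f): cv2.imwrite('pics/'+f,cv2.cvtColor(n,cv2.COLOR_RGB2BGR))
def camT(cam,st=None):
    c=arm.calibration(cam)
    if 'T' in c: return c,np.array(c['T'])
    T=np.eye(4);T[:3,:3]=R.from_euler('xyz',st['ee_rot']).as_matrix();T[:3,3]=st['eef_pos']
    return c,T@np.array(c['mount'])
def pix2w(cam,xy,z,st=None):
    c,T=camT(cam,st);K=np.array(c['intrinsics'])
    p=cv2.undistortPoints(np.array([[xy]],float),K,np.array([c['k1'],0,0,0,0.]))[0,0]
    d=T[:3,:3]@np.array([p[0],-p[1],-1]);o=T[:3,3]
    return o+d*(z-o[2])/d[2]
def w2pix(cam,P,st=None):
    c,T=camT(cam,st);K=np.array(c['intrinsics'])
    q=(np.array(P)-T[:3,3])@T[:3,:3]
    s=np.array([q[0],-q[1]])/-q[2];s=s*(1+c['k1']*(s@s))
    return K[:2,:2]@s+K[:2,2]
E
python3 - <<'E'
from h import *
s=arm.get_state();print({k:np.round(v,3) for k,v in s.items()},arm.tcp_to_grasp)
a=arm.grab_frame('top');b=arm.grab_frame('side')
save(np.hstack([cv2.resize(a,None,fx=.78,fy=.78),cv2.resize(b,None,fx=.78,fy=.78)]),'a.png')
save(a,'top.png')
for c in('top','side'):
  print(c,np.round(arm.calibration(c)['T'],2).tolist())
  for t in('dispenser','plunger_top','bay','cork','dropper_bottle','tape_roll'):
    print(c,t,[(np.round(d['xy']).tolist(),round(d['score'],2),np.round(pix2w(c,d['xy'],.1075 if t=='plunger_top' else 0),3).tolist()) for d in arm.spot_point(t,c)[:5]])
E
```

```text
{'t': np.float64(0.0), 'q': array([-0.936,  0.359,  0.011, -0.   , -1.224, -0.288]), 'qd': array([-0.001, -0.001,  0.001,  0.001, -0.001,  0.   ]), 'joint_efforts': array([ 1.0000e-03, -5.8272e+01,  2.9307e+01,  6.9970e+00,  7.0000e-03,
       -0.0000e+00]), 'eef_pos': array([ 0.229, -0.635,  0.404]), 'ee_rot': array([ 3.14 , -0.   , -2.795]), 'force': array([ 0.148, -0.467, -0.356]), 'moment': array([0.061, 0.027, 0.05 ]), 'width': np.float64(0.088)} 0.1593
top [[0.01, 1.0, -0.03, 0.46], [-1.0, 0.01, -0.0, -0.06], [-0.0, 0.03, 1.0, 1.45], [0.0, 0.0, 0.0, 1.0]]
top dispenser [([225.0, 176.0], 0.87, [0.585, 0.02, 0.0]), ([364.0, 258.0], 0.8, [0.347, -0.39, 0.0])]
top plunger_top [([230.0, 144.0], 0.69, [0.665, 0.002, 0.107]), ([378.0, 240.0], 0.44, [0.403, -0.403, 0.107])]
top bay [([153.0, 197.0], 0.6, [0.521, 0.232, 0.0])]
top cork [([255.0, 244.0], 0.45, [0.385, -0.069, 0.0])]
top dropper_bottle [([161.0, 259.0], 0.59, [0.338, 0.207, 0.0])]
top tape_roll [([228.0, 241.0], 0.92, [0.392, 0.011, 0.0])]
side [[-0.98, 0.15, -0.15, 0.32], [-0.21, -0.63, 0.75, 0.91], [0.02, 0.76, 0.65, 0.94], [0.0, 0.0, 0.0, 1.0]]
side dispenser [([334.0, 150.0], 0.97, [0.341, -0.386, 0.0])]
side plunger_top [([318.0, 115.0], 0.61, [0.405, -0.408, 0.108]), ([195.0, 186.0], 0.51, [0.667, 0.005, 0.108])]
side bay []
side cork [([303.0, 215.0], 0.61, [0.393, -0.07, 0.0])]
side dropper_bottle [([308.0, 300.0], 0.93, [0.339, 0.208, 0.0])]
side tape_roll [([299.0, 238.0], 0.67, [0.39, 0.02, 0.0])]
```

View pics/a.png

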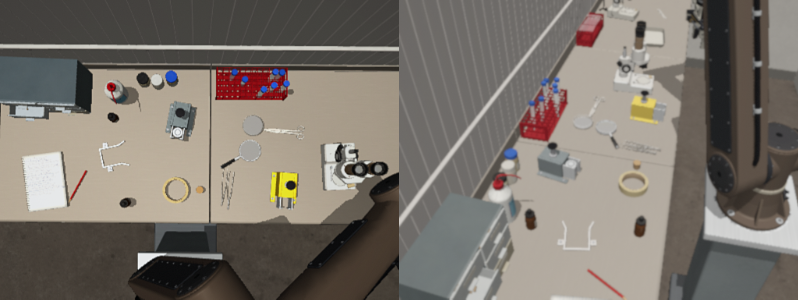

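The half-scale view shows a grey dispenser (top camera about (230,155)), a yellow look-alike (365,245) and a white microscope (435,210), which isn't a dispenser. I choose the grey one and check it in a close crop along with the bay.

Run:
```python
from h import *
a=arm.grab_frame('top');b=arm.grab_frame('side')
A=cv2.resize(a[115:275,110:270],(600,600),interpolation=cv2.INTER_CUBIC)
save(A,'b.png')
save(cv2.resize(b[170:330,150:350],(800,640),interpolation=cv2.INTER_CUBIC)[:600],'c.png')
```

```text
(no output)
```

View pics/b.png

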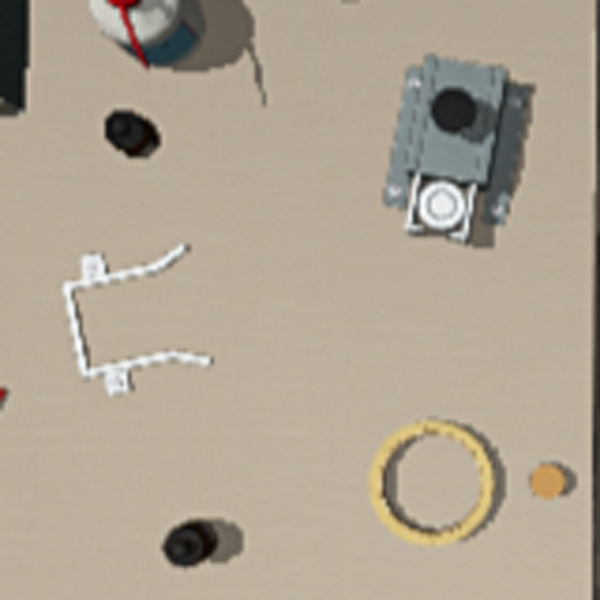

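View pics/c.png

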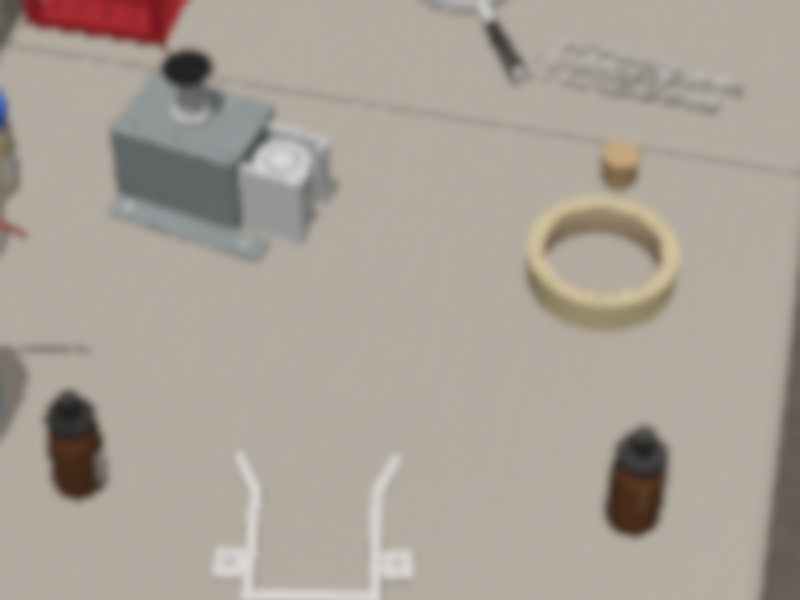

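The crop confirms the choice: grey housing, aluminium magazine and black cap at top camera (231,144). The bay is open to the right. Its back corners are at crop (70,287) and (88,373), with the tape roll well clear below. Next I compute positions.

Run:
```python
from h import *
f=lambda x,y,z:np.round(pix2w('top',(110+x/3.75-.5,115+y/3.75-.5),z),4)
for n,x,y,z in [('cap',453,110,.1075),('stack',442,205,.05),('magL',411,233,.056),('magR',465,240,.056),('backU',69,287,.006),('backL',87,373,.006),('bendU',152,267,.006),('bendL',178,355,.006),('tipU',187,247,.006),('tipL',211,361,.006),('hbackL',428,58,.064),('hbackR',508,68,.064),('hfrontL',412,175,.064),('hfrontR',488,187,.064),('cork',547,480,.026),('tape',433,482,.025),('bottle',188,545,.079)]: print(n,f(x,y,z))
c,T=camT('top');print(T[:3,3])
c='side'
for n,x,y,z in [('cap',187,68,.1075),('stack',282,158,.05),('cornerU',249,597,.006),('cornerL',376,597,.006),('bendU',256,490,.006),('bendL',377,490,.006)]: print(n,np.round(pix2w(c,(150+x/4-.5,170+y/4-.5),z),4))
```

```text
cap [0.6636 0.0008 0.1075]
stack [0.5995 0.011  0.05  ]
magL [0.5774 0.0341 0.056 ]
magR [ 0.5724 -0.0069  0.056 ]
backU [0.5371 0.3054 0.006 ]
backL [0.4697 0.2903 0.006 ]
bendU [0.5533 0.2404 0.006 ]
bendL [0.4844 0.2191 0.006 ]
tipU [0.5692 0.2132 0.006 ]
tipL [0.4799 0.1932 0.006 ]
hbackL [0.7094 0.0219 0.064 ]
hbackR [ 0.7022 -0.0386  0.064 ]
hfrontL [0.6206 0.0332 0.064 ]
hfrontR [ 0.612  -0.0242  0.064 ]
cork [ 0.3899 -0.0706  0.026 ]
tape [0.3876 0.0173 0.025 ]
bottle [0.3424 0.1958 0.079 ]
[ 0.46410124 -0.05740196  1.45165147]
cap [0.6636 0.0046 0.1075]
stack [0.6007 0.0122 0.05  ]
cornerU [0.5372 0.3094 0.006 ]
cornerL [0.4696 0.2934 0.006 ]
bendU [0.5538 0.2387 0.006 ]
bendL [0.4863 0.2226 0.006 ]
```

move_arm(
  deltas=[
    [8,36,0,0,0,7],
    [8,36,0,0,0,7],
    [8,36,0,0,0,7],
    [8,36,0,0,0,7],
    [8,36,0,0,0,7],
  ],
  claw=255,
  squeeze=20,
)

```text
t: 1.22
eef_pos: [0.2693, -0.4533, 0.4046]
ee_rot: [-3.141, -0.0, -2.178]
force: [1.0, 0.7, 0.9]
width: 0.0596
```

move_arm(
  deltas=[
    [14,34,0,0,0,7],
    [14,34,0,0,0,7],
    [14,34,0,0,0,7],
    [14,34,0,0,0,7],
    [14,34,0,0,0,7],
  ],
)

```text
t: 1.63
eef_pos: [0.3395, -0.2832, 0.405]
ee_rot: [-3.141, -0.0, -1.567]
force: [1.2, 0.1, -0.5]
width: 0.0266
```

move_arm(
  deltas=[
    [30,26,0,0,0,4],
    [30,26,0,0,0,4],
    [30,26,0,0,0,0],
    [30,26,0,0,0,0],
    [30,26,0,0,0,0],
  ],
)

```text
t: 2.05
eef_pos: [0.4904, -0.1531, 0.4052]
ee_rot: [-3.14, -0.0, -1.433]
force: [1.9, -1.4, 0.0]
width: 0.001
```

move_arm(
  deltas=[
    [30,26,0,0,0,0],
    [30,26,0,0,0,0],
    [30,26,0,0,0,0],
    [30,26,0,0,0,0],
    [22,22,0,0,0,0],
  ],
)

```text
t: 2.47
eef_pos: [0.6334, -0.0268, 0.4044]
ee_rot: [-3.141, -0.0, -1.433]
force: [1.0, -0.4, -0.8]
width: 0.0005
```

move_arm(
  deltas=[
    [30,29,0,0,0,0],
    [0,0,-20,0,0,0],
    [0,0,-20,0,0,0],
    [0,0,-20,0,0,0],
    [0,0,0,0,0,0],
  ],
)

```text
t: 2.88
eef_pos: [0.6602, 0.0004, 0.34]
ee_rot: [3.135, 0.0, -1.434]
force: [-1.2, -0.9, -1.7]
width: 0.0006
```

Run:
```python
from h import *
s=arm.get_state();w=arm.grab_frame('wrist');save(w,'w1.png')
print(s['eef_pos'],s['ee_rot'],s['force'],np.round(arm.calibration('wrist')['mount'],3).tolist())
for t,z in (('plunger_top',.1075),('dispenser',0),('bay',0)):
  print(t,[(np.round(d['xy']),d['score'],np.round(pix2w('wrist',d['xy'],z,s),4)) for d in arm.spot_point(t,'wrist')[:3]])
```

```text
[6.60220023e-01 4.03888914e-04 3.39970920e-01] [ 3.13451741e+00  2.70966200e-04 -1.43370959e+00] [-1.20148555 -0.87466383 -1.72161742] [[-0.001, 0.956, 0.294, 0.08], [1.0, 0.001, 0.0, -0.001], [0.0, 0.294, -0.956, 0.02], [0.0, 0.0, 0.0, 1.0]]
plunger_top [(array([241., 207.]), 0.96, array([0.6664, 0.0016, 0.1075]))]
dispenser [(array([303., 191.]), 0.77, array([0.6023, 0.0165, 0.    ]))]
bay []
```

View pics/w1.png

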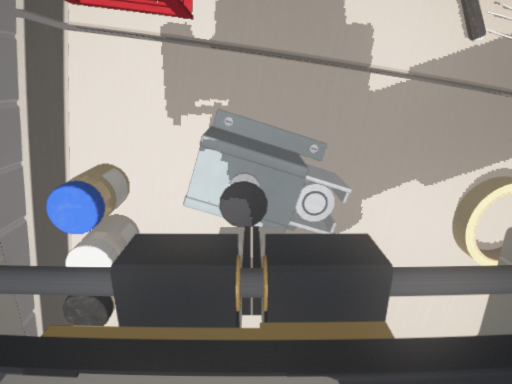

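The wrist view shows the cap at (243,205) and the disc stack in the magazine at (315,203). Both agree with the top camera estimate. I go down to just above the cap.

move_arm(
  deltas=[
    [4,1.5,-15,0,0,0],
    [0,0,-15,0,0,0],
    [0,0,-15,0,0,0],
    [0,0,-4,0,0,0],
    [0,0,0,0,0,0],
  ],
)

```text
t: 3.5
eef_pos: [0.6653, 0.0015, 0.2959]
ee_rot: [3.141, -0.0, -1.434]
force: [0.2, -0.5, 0.6]
width: 0.0009
```

move_arm(
  deltas=[
    [0,0,-3,0,0,0],
    [0,0,-3,0,0,0],
    [0,0,-3,0,0,0],
    [0,0,-3,0,0,0],
    [0,0,-3,0,0,0],
  ],
)

```text
t: 3.92
eef_pos: [0.6656, 0.0017, 0.2818]
ee_rot: [-3.14, -0.0, -1.433]
force: [-1.9, 0.9, 9.1]
width: 0.0006
```

move_arm(
  deltas=[
    [0,0,-3.5,0,0,0],
    [0,0,-3.5,0,0,0],
    [0,0,-3.5,0,0,0],
    [0,0,-3.5,0,0,0],
    [0,0,-3.5,0,0,0],
  ],
)

```text
t: 4.33
eef_pos: [0.6656, 0.0017, 0.265]
ee_rot: [-3.14, -0.0, -1.433]
force: [-4.0, 0.5, 12.4]
width: 0.0003
```

move_arm(
  deltas=[
    [0,0,-3,0,0,0],
    [0,0,-2,0,0,0],
    [0,0,-1,0,0,0],
    [0,0,0,0,0,0],
    [0,0,0,0,0,0],
  ],
)

```text
t: 4.75
eef_pos: [0.6656, 0.0017, 0.2589]
ee_rot: [-3.14, -0.0, -1.433]
force: [-4.1, 1.0, 10.0]
width: 0.0007
```

move_arm(
  deltas=[
    [0,0,-1,0,0,0],
    [0,0,-1,0,0,0],
    [0,0,-1,0,0,0],
    [0,0,0,0,0,0],
    [0,0,0,0,0,0],
  ],
)

```text
t: 5.17
eef_pos: [0.6656, 0.0018, 0.2578]
ee_rot: [-3.139, -0.001, -1.432]
force: [-7.7, 1.0, 21.5]
width: 0.0005
```

move_arm(
  deltas=[
    [0,0,-1,0,0,0],
    [0,0,-1,0,0,0],
    [0,0,0,0,0,0],
    [0,0,0,0,0,0],
    [0,0,0,0,0,0],
  ],
)

```text
t: 5.58
eef_pos: [0.6656, 0.0018, 0.2577]
ee_rot: [-3.138, -0.001, -1.432]
force: [-13.2, 3.0, 33.1]
width: 0.0006
```

Force climbs while z stays at 0.2577, so the plunger has bottomed. I release it slowly.

move_arm(
  deltas=[
    [0,0,0,0,0,0],
    [0,0,6,0,0,0],
    [0,0,6,0,0,0],
    [0,0,6,0,0,0],
    [0,0,6,0,0,0],
  ],
)

```text
t: 6.0
eef_pos: [0.6656, 0.0017, 0.2773]
ee_rot: [-3.14, -0.0, -1.433]
force: [0.3, 0.5, 2.9]
width: 0.0004
```

move_arm(
  deltas=[
    [0,0,8,0,0,0],
    [0,0,12,0,0,0],
    [0,0,20,0,0,0],
    [0,0,25,0,0,0],
    [0,0,0,0,0,0],
  ],
)

```text
t: 6.42
eef_pos: [0.6666, 0.0017, 0.3467]
ee_rot: [-3.135, -0.001, -1.433]
force: [1.7, 0.7, 0.7]
width: 0.0004
```

Run:
```python
from h import *
s=arm.get_state();w=arm.grab_frame('wrist');b=arm.grab_frame('side');a=arm.grab_frame('top')
print(s['eef_pos'])
for c in('wrist','side','top'):
  for t,z in (('mount_1',.006),('plunger_top',.1075)):
    print(c,t,[(np.round(d['xy']),round(d['score'],2),np.round(pix2w(c,d['xy'],z,s),4)) for d in (arm.spot_in if t=='mount_1' else arm.spot_point)(t,c)[:4]])
save(np.hstack([cv2.resize(w,(400,300)),cv2.resize(b[170:320,150:350],(400,300))]),'d.png')
```

```text
[0.6665726  0.00167142 0.34667097]
wrist mount_1 [(array([381., 207.]), 0.86, array([0.5294, 0.0235, 0.006 ])), (array([327., 196.]), 0.65, array([0.5881, 0.0197, 0.006 ]))]
wrist plunger_top [(array([257., 203.]), 0.95, array([0.6651, 0.0011, 0.1075]))]
side mount_1 [(array([222., 209.]), 0.36, array([ 0.6086, -0.0352,  0.006 ]))]
side plunger_top [(array([193., 186.]), 0.48, array([0.6721, 0.0026, 0.1075])), (array([318., 117.]), 0.43, array([ 0.4027, -0.3962,  0.1075]))]
top mount_1 [(array([226., 191.]), 0.53, array([0.5381, 0.0152, 0.006 ]))]
top plunger_top [(array([375., 239.]), 0.53, array([ 0.4051, -0.3957,  0.1075]))]
```

View pics/d.png

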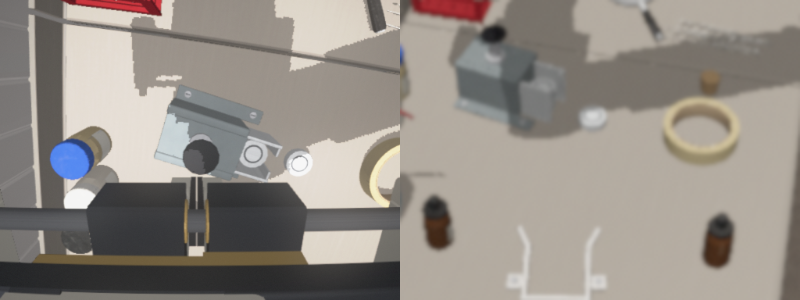

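The disc lies flat at about (0.529, 0.023) and the plunger is up. In the side view the disc is in front of the outlet at (593,117), and the wrist view shows the stack still in the magazine. I move behind the disc with the jaws slightly open, so the tips cradle it.

move_arm(
  deltas=[
    [-30,-6,0,0,0,0],
    [-30,-6,0,0,0,0],
    [-30,-6,0,0,0,0],
    [-30,-6,0,0,0,0],
    [-18,0,0,0,0,0],
  ],
  claw=212,
)

```text
t: 7.28
eef_pos: [0.5245, -0.0233, 0.3407]
ee_rot: [3.14, 0.0, -1.434]
force: [-1.0, 0.2, 0.0]
width: 0.0148
```

move_arm(
  deltas=[
    [0,0,-25,0,0,0],
    [0,0,-25,0,0,0],
    [0,0,-25,0,0,0],
    [0,0,-25,0,0,0],
    [0,0,0,0,0,0],
  ],
)

```text
t: 7.7
eef_pos: [0.5254, -0.0228, 0.2369]
ee_rot: [3.134, -0.0, -1.434]
force: [-1.3, -0.5, 0.5]
width: 0.0149
```

Run:
```python
from h import *
s=arm.get_state();w=arm.grab_frame('wrist')
print(s['eef_pos'],s['width'])
print([(np.round(d['xy']),round(d['score'],2),np.round(pix2w('wrist',d['xy'],.006,s),4)) for d in arm.spot_in('mount_1','wrist')[:4]])
save(w,'e.png')
```

```text
[ 0.52536853 -0.02281818  0.23687077] 0.014890275687446894
[(array([246., 255.]), 0.62, array([0.5229, 0.014 , 0.006 ]))]
```

View pics/e.png

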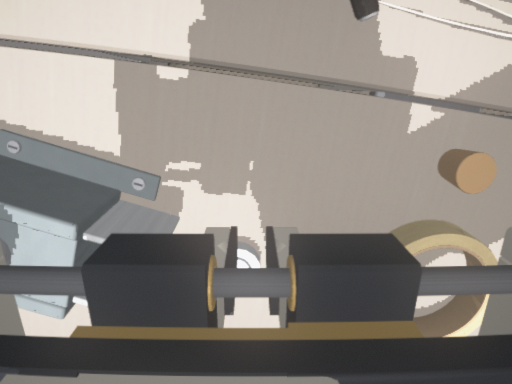

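The disc shows between the fingers at (243,262) with the jaw centre at about 252, so I shift a couple of mm in +x. The dispenser on the left and the tape roll on the right are clear. Lowering.

move_arm(
  deltas=[
    [2,0,-15,0,0,0],
    [0,0,-15,0,0,0],
    [0,0,-10,0,0,0],
    [0,0,0,0,0,0],
    [0,0,0,0,0,0],
  ],
)

```text
t: 8.22
eef_pos: [0.5297, -0.0223, 0.2018]
ee_rot: [-3.141, -0.0, -1.433]
force: [0.8, 0.4, 0.6]
width: 0.0145
```

move_arm(
  deltas=[
    [0,0,-8,0,0,0],
    [0,0,-6,0,0,0],
    [0,0,-3,0,0,0],
    [0,0,0,0,0,0],
    [0,0,0,0,0,0],
  ],
)

```text
t: 8.63
eef_pos: [0.5293, -0.0223, 0.184]
ee_rot: [3.141, -0.0, -1.433]
force: [0.8, 0.3, -0.0]
width: 0.015
```

move_arm(
  deltas=[
    [0,3,1.5,0,0,0],
    [0,4,0,0,0,0],
    [0,4,0,0,0,0],
    [0,4,0,0,0,0],
    [0,4,0,0,0,0],
  ],
)

```text
t: 9.05
eef_pos: [0.5294, -0.0028, 0.1858]
ee_rot: [-3.141, 0.0, -1.433]
force: [0.2, -0.9, 0.4]
width: 0.0143
```

move_arm(
  deltas=[
    [-0.4,5,0,0,0,0],
    [-0.4,5,0,0,0,0],
    [-0.4,5,0,0,0,0],
    [-0.4,5,0,0,0,0],
    [-0.4,5,0,0,0,0],
  ],
)

```text
t: 9.47
eef_pos: [0.5273, 0.0222, 0.1857]
ee_rot: [3.142, -0.0, -1.433]
force: [0.2, 0.4, -0.3]
width: 0.015
```

move_arm(
  deltas=[
    [-0.4,6,0,0,0,0],
    [-0.4,6,0,0,0,0],
    [-0.4,6,0,0,0,0],
    [-0.4,6,0,0,0,0],
    [-0.4,6,0,0,0,0],
  ],
)

```text
t: 9.88
eef_pos: [0.5253, 0.0523, 0.1857]
ee_rot: [3.142, 0.0, -1.433]
force: [-0.1, 0.3, -0.2]
width: 0.0148
```

Run:
```python
from h import *
s=arm.get_state();w=arm.grab_frame('wrist');b=arm.grab_frame('side')
print(s['eef_pos'],s['width'],s['force'])
for c in('wrist','side'): print([(np.round(d['xy']),round(d['score'],2),np.round(pix2w(c,d['xy'],.006,s),4)) for d in arm.spot_in('mount_1',c)[:4]])
save(np.hstack([cv2.resize(w[150:],(400,366//2*1)),cv2.resize(b[190:312,180:347],(400,183))]) if 0 else cv2.resize(b[180:330,150:350],(800,600),interpolation=cv2.INTER_CUBIC),'f.png')
```

```text
[0.52529809 0.05230583 0.18566301] 0.014802178907813107 [-0.14939957  0.29178604 -0.15052795]
[(array([ 88., 164.]), 0.77, array([0.6139, 0.0213, 0.006 ])), (array([250., 300.]), 0.67, array([0.5214, 0.0894, 0.006 ])), (array([141., 164.]), 0.44, array([0.5869, 0.0178, 0.006 ]))]
[]
```

View pics/f.png

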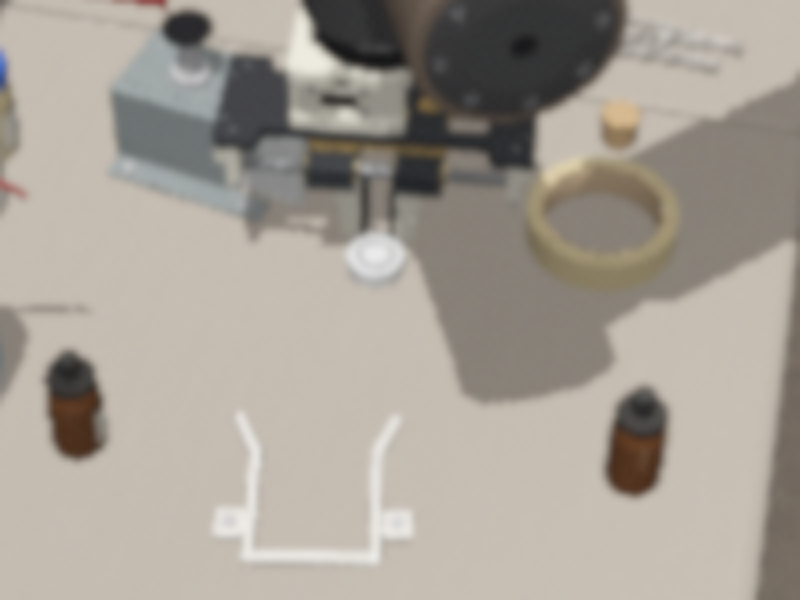

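The side view shows the disc cradled centrally by the tips at (375,258), flat, with the bay straight ahead at (310,480). I continue pushing.

move_arm(
  deltas=[
    [-0.3,7,0,0,0,0],
    [-0.3,7,0,0,0,0],
    [-0.3,7,0,0,0,0],
    [-0.3,7,0,0,0,0],
    [-0.3,7,0,0,0,0],
  ],
)

```text
t: 10.5
eef_pos: [0.5238, 0.0875, 0.1857]
ee_rot: [-3.142, 0.0, -1.433]
force: [0.3, -0.3, 0.3]
width: 0.0148
```

move_arm(
  deltas=[
    [-0.3,7,0,0,0,0],
    [-0.3,7,0,0,0,0],
    [-0.3,7,0,0,0,0],
    [-0.3,7,0,0,0,0],
    [-0.3,7,0,0,0,0],
  ],
)

```text
t: 10.92
eef_pos: [0.5223, 0.1224, 0.1857]
ee_rot: [3.142, -0.0, -1.433]
force: [0.8, -0.1, -0.6]
width: 0.0147
```

move_arm(
  deltas=[
    [-0.3,7,0,0,0,0],
    [-0.3,7,0,0,0,0],
    [-0.3,7,0,0,0,0],
    [-0.3,7,0,0,0,0],
    [-0.3,7,0,0,0,0],
  ],
)

```text
t: 11.33
eef_pos: [0.5208, 0.1574, 0.1857]
ee_rot: [-3.142, 0.0, -1.433]
force: [-0.3, 0.8, 0.5]
width: 0.0146
```

Run:
```python
from h import *
s=arm.get_state();b=arm.grab_frame('side')
print(s['eef_pos'],s['width'],s['force'])
for c in('side',): print([(np.round(d['xy']),round(d['score'],2),np.round(pix2w(c,d['xy'],.006,s),4)) for d in arm.spot_in('mount_1',c)[:4]])
save(cv2.resize(b[180:330,150:350],(800,600),interpolation=cv2.INTER_CUBIC),'g.png')
```

```text
[0.52082721 0.15737643 0.18567194] 0.014563134042498116 [-0.28199786  0.7519016   0.45037021]
[(array([234., 277.]), 0.58, array([0.518 , 0.1857, 0.006 ]))]
```

View pics/g.png

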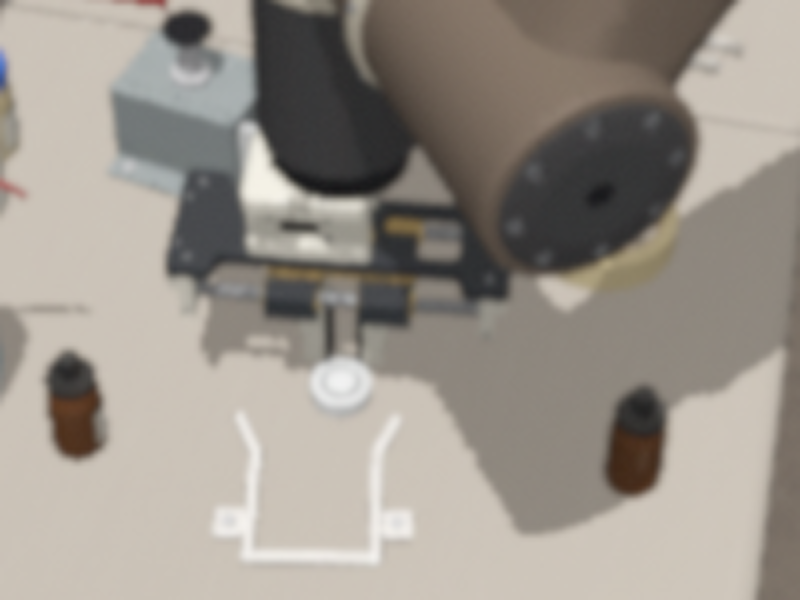

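The disc is at (341,383), flat and about to enter the mouth. I keep x constant for the entry, then follow the bay axis.

move_arm(
  deltas=[
    [0.2,6,0,0,0,0],
    [0.2,7,0,0,0,0],
    [0,7,0,0,0,0],
    [0,7,0,0,0,0],
    [-0.3,7,0,0,0,0],
  ],
)

```text
t: 11.85
eef_pos: [0.521, 0.1914, 0.1857]
ee_rot: [-3.142, 0.0, -1.433]
force: [0.3, -0.2, 0.4]
width: 0.0147
```

move_arm(
  deltas=[
    [-1,7,0,0,0,0],
    [-1,7,0,0,0,0],
    [-1,7,0,0,0,0],
    [-1,7,0,0,0,0],
    [-1,6,0,0,0,0],
  ],
)

```text
t: 12.27
eef_pos: [0.5158, 0.2255, 0.1857]
ee_rot: [-3.142, -0.0, -1.433]
force: [0.3, -0.1, -0.4]
width: 0.0151
```

move_arm(
  deltas=[
    [-1,6,0,0,0,0],
    [-1,5,0,0,0,0],
    [0,3,0,0,0,0],
    [0,1,0,0,0,0],
    [0,0,0,0,0,0],
  ],
)

```text
t: 12.68
eef_pos: [0.5139, 0.2399, 0.1856]
ee_rot: [-3.142, 0.0, -1.433]
force: [0.2, 0.7, 0.0]
width: 0.0149
```

Run:
```python
from h import *
s=arm.get_state();b=arm.grab_frame('side')
print(s['eef_pos'],s['width'],s['force'])
for c in('side',): print([(np.round(d['xy']),round(d['score'],2),np.round(pix2w(c,d['xy'],.006,s),4)) for d in arm.spot_in('mount_1',c)[:4]])
save(cv2.resize(b[230:330,180:280],(600,600),interpolation=cv2.INTER_CUBIC),'i.png')
```

```text
[0.51394528 0.23989202 0.18563863] 0.014864377873171917 [0.20685802 0.65895395 0.02470462]
[(array([227., 304.]), 0.62, array([0.5143, 0.2645, 0.006 ]))]
```

View pics/i.png

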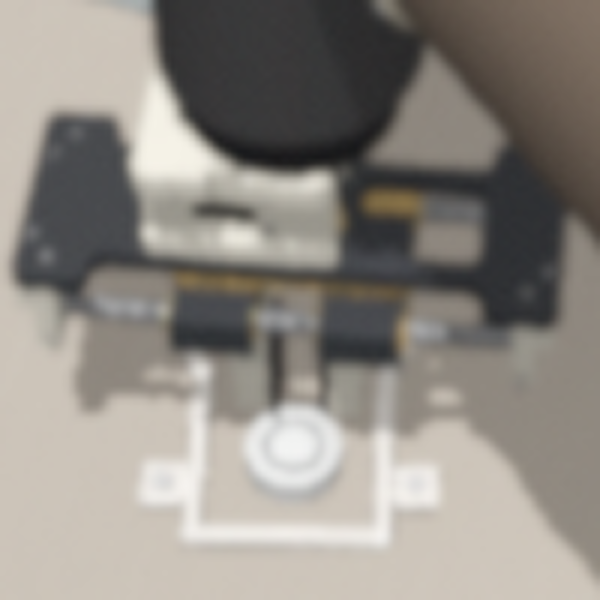

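The disc sits flat and central inside the rails at (293,447), about 37 mm deep. I back off, lift and check.

move_arm(
  deltas=[
    [0,-4,0,0,0,0],
    [0,-8,0,0,0,0],
    [0,-12,3,0,0,0],
    [0,0,20,0,0,0],
    [0,0,30,0,0,0],
  ],
)

```text
t: 13.2
eef_pos: [0.5129, 0.2131, 0.2368]
ee_rot: [3.136, -0.003, -1.435]
force: [0.8, 0.1, 0.5]
width: 0.015
```

move_arm(
  deltas=[
    [0,0,35,0,0,0],
    [0,0,35,0,0,0],
    [0,0,35,0,0,0],
    [0,-20,20,0,0,0],
    [-10,-30,0,0,0,0],
  ],
)

```text
t: 13.62
eef_pos: [0.5059, 0.1661, 0.3689]
ee_rot: [-3.133, 0.003, -1.431]
force: [1.3, 0.2, 1.1]
width: 0.0151
```

move_arm(
  deltas=[
    [-15,-35,0,0,0,0],
    [-15,-35,0,0,0,0],
    [-15,-35,0,0,0,0],
    [-10,-20,0,0,0,0],
    [0,0,0,0,0,0],
  ],
)

```text
t: 14.03
eef_pos: [0.446, 0.0364, 0.3638]
ee_rot: [3.141, 0.0, -1.437]
force: [-0.0, -0.2, 0.8]
width: 0.0147
```

Run:
```python
from h import *
s=arm.get_state();b=arm.grab_frame('side');a=arm.grab_frame('top')
print(s['eef_pos'],s['force'])
for c in('side','top'):
  for t in('mount_1','cork','dropper_bottle','tape_roll'):
    print(c,t,[(np.round(d['xy']),round(d['score'],2),np.round(pix2w(c,d['xy'],.012 if t=='mount_1' else 0,s),4)) for d in (arm.spot_in if t=='mount_1' else arm.spot_point)(t,c)[:4]])
save(np.hstack([cv2.resize(b[170:330,150:350],(400,320),interpolation=cv2.INTER_CUBIC),cv2.resize(a[120:248,100:260],(400,320),interpolation=cv2.INTER_CUBIC)]),'j.png')
```

```text
[0.44598119 0.0363531  0.36381827] [-0.01114595 -0.23579364  0.81986204]
side mount_1 [(array([230., 305.]), 0.6, array([0.5076, 0.2685, 0.012 ])), (array([221., 210.]), 0.58, array([ 0.6088, -0.0218,  0.012 ]))]
side cork [(array([304., 214.]), 0.66, array([ 0.3903, -0.0728,  0.    ]))]
side dropper_bottle [(array([303., 298.]), 0.56, array([0.3505, 0.2026, 0.    ]))]
side tape_roll [(array([297., 239.]), 0.77, array([0.3939, 0.0245, 0.    ])), (array([304., 215.]), 0.7, array([ 0.3898, -0.0693,  0.    ]))]
top mount_1 [(array([144., 198.]), 0.58, array([0.5179, 0.2549, 0.012 ]))]
top cork [(array([254., 245.]), 0.6, array([ 0.382 , -0.0663,  0.    ]))]
top dropper_bottle []
top tape_roll [(array([224., 242.]), 0.48, array([0.3887, 0.0221, 0.    ]))]
```

View pics/j.png

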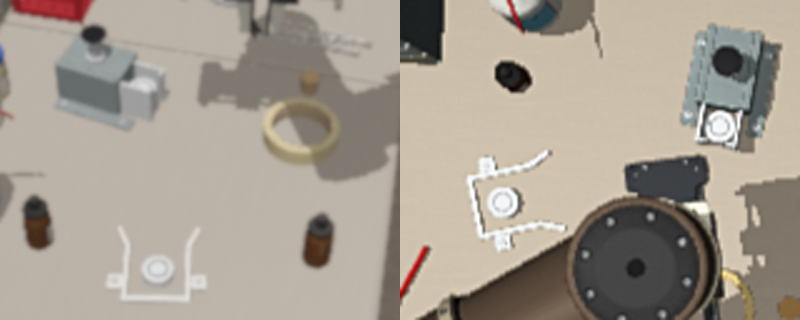

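The side view has the disc flat inside the bay at (157,268). The top view has it at (503,202), with its right edge at about 520 and the mouth line at about 537. The plunger is up and the bystanders stand where they were.

```bash
python3 -c "
from station import arm
print(arm.job_done())"
```

```text
the job is handed in; nothing more can be done
None
```

The job is done and handed in at about 14 s of the 72 s allowed; no verdict was reported.

- **Press:** I pressed the grey dispenser's plunger once. It stopped at its end position, with force rising to about 33 N and no further movement. After release it sprang back up and exactly one disc lay in front of the outlet.
- **Push:** I pushed the disc flat along the bench with the fingertips slightly open, then backed off and lifted clear.
- **Last checks:**
  - Both pictures show the disc flat in the middle of the bay, its edge nearest the mouth roughly 17–20 mm inside it. The rest of the stack is still in the magazine and the plunger is up.
  - The cork, tape roll and dropper bottle are where they were in the side view.
  - The detector's positions for the disc differed by about 15 mm between cameras, and its bystander positions shifted by up to about 12 mm. I put this down to detector noise, since the pictures show no change.
  - In the top view the arm hid the dropper bottle and part of the tape roll.

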